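# Change the sharpening stone under its spring finger

### The arm

A 6-joint arm with a two-finger parallel gripper is mounted at the origin on a cart in front of the work surface, level with it; the furniture and walls round the work are solid. World frame = base frame: x ahead of the robot, y to its left, z up, the work surface at z = 0. Lengths are in m, angles in rad, forces in N, time in s.
With the tool pointing down it reaches from about 0.25 to 0.775 m from the base axis. Payload 4 kg.
Tool frame: the origin (TCP) lies at the centre of the arm's flange, where the gripper is bolted on; the fingertips stand 199 mm ahead of it and the grasp point (between the pads) lies 180 mm ahead of it (robot.tcp_to_tips is the distance from the TCP to the fingertips, in m); z points along the fingers, y is the line along which they close (so a half turn about z gives the same grasp; the last joint's range is limited). The gripper opens to 94 mm and grips with 3 to 60 N. Pads are 16 mm wide; open, the fingers measure 119 mm over their backs; the gripper's body (75 mm by 177 mm) begins 78 mm behind the grasp point.
Start: joints at [1.059, 0.087, 1.371, -0, 1.684, -0.103], TCP at [0.219, 0.505, 0.405] pointing down, gripper open.
Joint ranges: [-3.1, 3.1], [-0.76, 2.03], [0.27, 2.55], [-1.08, 4.22], [0.17, 2.65], [-2.57, 2.57]. Speed limits (rad/s): [2.79, 2.79, 3.14, 3.14, 3.14, 3.14].

### API

Orientations are given as [roll, pitch, yaw] about the fixed x, y, z axes, in that order (R = Rz(yaw) Ry(pitch) Rx(roll)).
In Python, from bench import telemetry, snapshot, ticket, robot gives the robot as it stands.
- The arm moves only by the tool apply_moves, never from a script. Its argument "moves" is a list that holds one entry, the list of rows, each a list of 5 numbers: the shift along the tool's x, y, z in units of 50 mm (1.0 is 50 mm), then the turn about the tool's z in units of 10 degrees (1.0 is 10 degrees), then the closure, from 0 (fully open) to 1 (shut). A call has 1 to 10 rows; each row is the pose to reach, as a shift and turn from the pose commanded when the call began, along the tool's axes at that moment; what a row does not reach only later rows make up. A row lasts 1/8 s, in which the tool goes at most 62.5 mm and 10.7 degrees, less where a joint would pass 70% of its speed; a pose out of reach is approached as far as the arm can. A call with a gripper value outside its range is refused whole. The fingers move at their own pace and stop on an object; the grip force is fixed at half the most. Time passes only in rows, so rows that repeat a pose let the fingers close. It gives the time, the measured TCP pose, the force, the opening and the grip force at its end, in the units of the state.
- telemetry.get_obs(): the state, without advancing time (a new reading comes with each control period).
- snapshot(name): name is "scene" or "top"; returns a dict with "image" (480x640x3 uint8, red, green, blue), "fovy" (degrees; the focal length in pixels is half the picture's height over the tangent of half this angle, whatever the lens; pixels are square), "cx", "cy" (the principal point, pixels), "D" ([k1, k2, p1, p2, k3] as OpenCV has them; the pictures are not rectified), "R" (3x3) and "t" (3): a world point X has camera coordinates R X + t. Camera axes: x right, y down, z forward; pixel columns grow to the right and rows downward; lengths in m; the calibration is good to about 2 mm. A picture is of the moment at which its call begins. There is no depth.
- ticket.close_job(): hands the job in; it is judged then, once.
The state is a dict: "time": time; "joint_positions": joint angles; "qvel": joint speeds; "joint_torque": joint torques, N m; "tool_pos": TCP position; "ee_rot": TCP orientation; "wrist_force": force on the tool from outside, world axes, zero at the start; "wrist_torque": the same for the moment, N m; "width": finger opening in m; "finger_force": force on a finger pad.
Only numpy, scipy, OpenCV 4.12 (cv2) and the standard library are available. Lean on these libraries where they do the work, as an engineer would, in place of code of your own. Each camera call takes 0.05 s, during which the arm holds its last target. There are 200 camera calls.

### The job

Change the sharpening stone in the wooden holder: swing the spring finger with the red knob up until it stays open by itself, take the tan-and-grey used stone out and lay it flat in the grey drip tray, then lay the white-and-brown fine stone flat in the holder, white side up, lengthwise along the middle of the board between the two dark cleats. Finally swing the finger back down so that it clamps the fine stone. Open the finger before you move the used stone, set the stones down rather than dropping them, and leave the other things on the table where they are.

Things in the scene. Friction and masses are not known exactly. Their poses are not given: they have to be found in the camera images.
- holder: Stone holder fixed to the table: pale board, x -90 to +125 mm, y +-43 mm, 14 mm thick. Origin on the table top, under the seat's middle; x along the board, z up. Two dark cleats, 60 mm long across the board, 8 mm high over it, have inner faces at x = -60 and +60 mm (a stone has 5 mm play at each end). The finger's steel bracket, 36 mm wide and up to z = 50 mm, stands at x 74 to 114 mm.
- seat (a point): Centre of the seat on the board's top, 14 mm above the table, midway between the cleats; axes as the holder's. A seated stone has its underside centre here and its long axis along this x (either way round).
- finger_hinge (a point): Centre of the finger's hinge pin, 85 mm along the holder's +x from the seat and 43 mm above the table. The pin lies along the holder's y; axes as the holder's.
- finger_knob (a point): Centre of the red knob near the finger's free end: cylinder 18 mm across, 30 mm long, axis along the holder's y; pinched across its flat ends it turns between the pads as the finger swings. From the hinge it lies 47 mm to -x and 21 mm up when shut (64 mm over the table, 33 mm over the stone), 22 mm to +x and 46 mm up when fully open; it circles the hinge at 51.5 mm radius.
- finger (a joint): Angle of the spring finger, rad: 0 shut on a seated stone (pad on the last 20 mm of its +x end), growing as the free end rises and swings over to the holder's +x; 1.6 open stop, -0.2 lower stop with no stone. An over-centre spring presses it shut below about 0.8 (about 3 N at pad and knob) and open above: let go well past 0.8 it swings on by itself in about 0.5 s and stays; back likewise.
- used_stone: Used whetstone, 40 x 110 x 17 mm, tan on top and grey below, 0.15 kg, clamped in the holder at the start. Origin at the centre of its underside, long axis y, z up. Grasp across the 40 mm width near its middle.
- fine_stone: Fine stone of the same size, 40 x 110 x 17 mm, white on top and reddish brown below, 0.15 kg, lying on the table left or right of the holder. Origin at the centre of its underside, long axis y, z up.
- drip_tray: Grey plastic drip tray fixed to the table on the holder's other side from the fine stone, 166 x 116 mm with its long side along its own x. Origin at the centre of its underside; floor 4 mm and rim 9 mm above the table; inside 158 x 108 mm.
- strop: Bystander: purple profiled honing strop, 97 x 81 x 22 mm, behind, left of the holder. Origin at the centre of its underside.
- near_gouge: Bystander: gouge with a brown wooden handle, 135 mm long, at the near edge of the table on the left. Origin under its middle.
- right_gouge: Bystander: gouge with a pale wooden handle, 135 mm long, at the near edge of the table on the right. Origin under its middle.
- yellow_tube: Bystander: yellow ink tube, 104 mm long, behind the holder. Origin under its middle.

How it is judged:
By the outcome, as a careful person would: the job done as asked, in the order asked, and still so for the second after the job is handed in, with the robot touching nothing.
It also fails if it takes over 72 s, if anything falls off the work surface, if the arm or the gripper's body presses on something with over 40 N, if the wrist force passes 120 N, or if a joint passes its speed limit or range.

## Working session

There is one attempt and no reset: what is moved stays moved. The work goes in short steps, Python scripts to look and compute and a tool call to move; the robot and the scene stay as the last step left them, time stands still between calls to the robot, and variables do not carry over. Pictures are saved under pics/ and viewed, at most 10 in all, crops included, and the job is handed in when it is done.

Besides the shell and the picture viewer there is one more tool, called after "Emit:" as a command line: name --argument value ..., lists and objects as JSON in quotes. apply_moves: Moves the arm, as the interface text tells. Its arguments: {"type":"object","properties":{"moves":{"type":"array","items":{"type":"array","items":{"type":"array","items":{"type":"number"}}}}},"required":["moves"]}

```bash
mkdir -p pics
cat > h.py <<'E'
import numpy as np,cv2
from bench import telemetry,snapshot,ticket,robot
def cam(n):
    s=snapshot(n);f=240/np.tan(np.radians(s['fovy'])/2)
    s['K']=np.array([[f,0,s['cx']],[0,f,s['cy']],[0,0,1.]]);s['R']=np.array(s['R']);s['t']=np.array(s['t']);s['D']=np.array(s['D'],float);return s
def save(s,p,crop=None,k=1):
    im=s['image'][:,:,::-1]
    if crop: a,b,c,d=crop; im=im[b:d,a:c]
    cv2.imwrite('pics/'+p,cv2.resize(np.ascontiguousarray(im),None,fx=k,fy=k,interpolation=cv2.INTER_CUBIC))
def w(s,px,z):
    q=cv2.undistortPoints(np.array(px,float).reshape(-1,1,2),s['K'],s['D']).reshape(-1,2)
    C=-s['R'].T@s['t'];r=np.c_[q,np.ones(len(q))]@s['R']
    return C+r*((z-C[2])/r[:,2])[:,None]
def pj(s,X):
    return cv2.projectPoints(np.array(X,float).reshape(-1,1,3),cv2.Rodrigues(s['R'])[0],s['t'],s['K'],s['D'])[0].reshape(-1,2)
E
python3 - <<'E'
from h import *
for n in('top','scene'):
    s=cam(n);save(s,n+'0.png');print(n,-s['R'].T@s['t'],s['fovy'],s['D'])
print(telemetry.get_obs())
E
```

```text
top [0.47102442 0.00698574 1.04682139] 53.81688747279297 [-0.05834885  0.          0.          0.          0.        ]
scene [ 0.18276873 -0.41299299  0.82154746] 54.3297739053946 [-0.03720623  0.          0.          0.          0.        ]
{'time': 0.1, 'joint_positions': array([ 1.05890011e+00,  8.78486341e-02,  1.37208181e+00, -1.71391735e-05,
        1.68359008e+00, -1.03109357e-01]), 'qvel': array([ 1.07972888e-03, -1.22796783e-03, -4.17678461e-03, -8.92195092e-05,
       -9.54740281e-04,  4.17257733e-05]), 'joint_torque': array([ 2.98081912e-03, -3.41249263e+01, -3.03302872e+01,  7.20535289e-02,
        3.03647888e-02, -1.17921563e-04]), 'tool_pos': array([0.2185825, 0.5045848, 0.4036494]), 'ee_rot': array([-3.13967327e+00, -1.81485774e-04,  2.73280371e+00]), 'wrist_force': array([-0.54749052, -0.03212717,  0.47711281]), 'wrist_torque': array([0.01191121, 0.01895982, 0.01403344]), 'finger_force': 0.0, 'width': 0.09378364475074859}
```

View pics/top0.png

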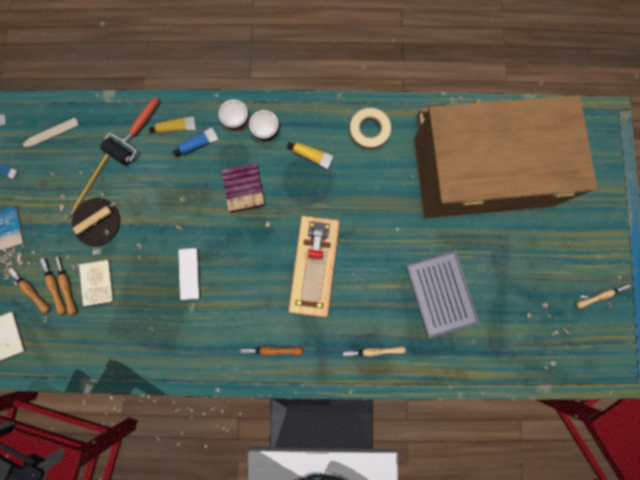

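View pics/scene0.png

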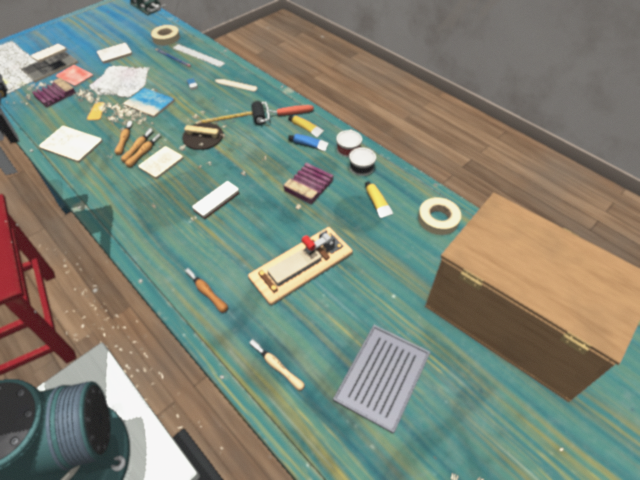

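The top view shows the holder at about (314,266) with its finger end at the far side. The fine stone is at (189,274), the tray at (442,293) and the knob at (316,254). The scene view agrees with this. I'll enlarge the top view for corners.

Run:
```python
from h import *
s=cam('top')
im=s['image'][:,:,::-1]
a=im[205:330,280:350];b=im[240:305,170:210];c=im[240:345,400:485]
k=4.5
f=lambda x:cv2.resize(np.ascontiguousarray(x),None,fx=k,fy=k,interpolation=cv2.INTER_CUBIC)
a,b=f(a),f(b)
out=np.zeros((563,520,3),np.uint8);out[:a.shape[0],:a.shape[1]]=a[:563];out[:b.shape[0],320:320+b.shape[1]]=b
cv2.imwrite('pics/z1.png',out)
def rect(mask,z,name):
    n,l,st,ce=cv2.connectedComponentsWithStats(mask.astype(np.uint8)); i=1+np.argmax(st[1:,4])
    p=np.argwhere(l==i)[:,::-1].astype(float)
    W=w(s,p,z)[:,:2]*1000
    r=cv2.minAreaRect(W.astype(np.float32));print(name,st[i],'mean',W.mean(0).round(1),'rect',np.round(r[0],1),np.round(r[1],1),round(r[2],1))
I=s['image'].astype(int);R,G,B=I[...,0],I[...,1],I[...,2]
def win(m,x0,y0,x1,y1):
    q=np.zeros_like(m);q[y0:y1,x0:x1]=m[y0:y1,x0:x1];return q
rect(win((R>150)&(B>130),170,235,212,310),.017,'fine')
rect(win((R>G-12)&(R>85)&(B>80),395,235,490,350),.009,'tray')
rect(win((R>150)&(R>B+25),280,205,350,330),.014,'holder')
rect(win((R>140)&(G<80),290,230,345,280),.064,'knob')
```

```text
fine [178 248  21  52 946] mean [524.  296.1] rect [524.5 296.2] [110.9  41.4] 5.2
tray [ 406  251   73   87 4038] mean [ 486.8 -259.6] rect [ 487.1 -259.8] [170.5 119.5] 15.6
holder [ 289  216   50  101 3208] mean [535.9  22.7] rect [545.7  21.6] [ 84.8 214.1] 83.3
knob [309 250  13   9  94] mean [565.9  18.8] rect [565.9  18.8] [26.3 15. ] 84.3
```

View pics/z1.png

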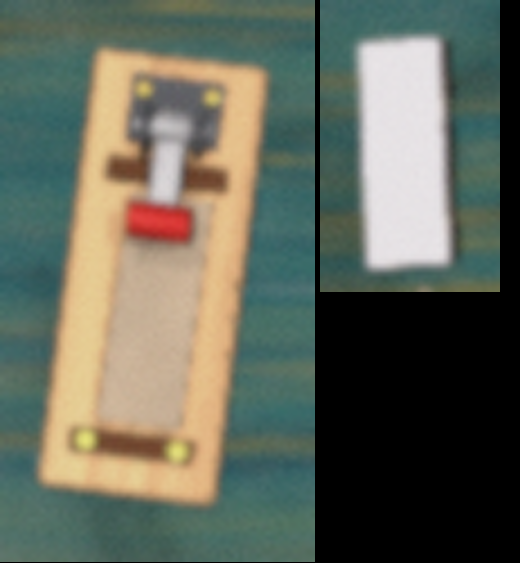

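```bash
cat >> h.py <<'E'
def to(x,y,z,yaw=None):
    o=telemetry.get_obs();p=np.array(o['tool_pos']);y0=o['ee_rot'][2]
    d=np.array([x,y,z])-p;c,s=np.cos(y0),np.sin(y0)
    t=0 if yaw is None else -((yaw-np.degrees(y0)+180)%360-180)
    print('shift',np.round([ (c*d[0]+s*d[1])/.05,(s*d[0]-c*d[1])/.05,-d[2]/.05,t/10],3))
U=np.array([np.cos(np.radians(-6.7)),np.sin(np.radians(-6.7))]);SEAT=np.array([.5283,.0236])
def hold(dx,z,dy=0):  # TCP target in holder frame
    q=SEAT+dx*U+dy*np.array([-U[1],U[0]]);to(q[0],q[1],z,173.3)
E
python3 -c "
from h import *
hold(.038,.304)"
```

```text
shift [-10.236  -6.147   1.995  -1.672]
```

Emit:
apply_moves --moves '[[[-1,-0.6,0.2,-0.4,0],[-2.2,-1.3,0.5,-0.8,0],[-3.4,-2,0.7,-1.2,0],[-4.6,-2.8,0.9,-1.67,0],[-5.8,-3.5,1.1,-1.67,0.3],[-7,-4.2,1.4,-1.67,0.4],[-8.2,-4.9,1.6,-1.67,0.45],[-9.4,-5.6,1.8,-1.67,0.45],[-10.24,-6.15,2,-1.67,0.45],[-10.24,-6.15,2,-1.67,0.45]]]'

```text
time: 1.4
tool_pos: [0.5671, 0.0166, 0.3036]
ee_rot: [-3.142, -0.001, 3.023]
wrist_force: [0.5, 0.9, 0.5]
width: 0.052
finger_force: 0.0
```

```bash
python3 -c "
from h import *
hold(.038,.247);print(telemetry.get_obs()['ee_rot'],telemetry.get_obs()['width'])
s=cam('scene');save(s,'a1.png',(200,180,420,330),3.5)"
```

```text
shift [ 0.027  0.048  1.133 -0.012]
[-3.14150727e+00 -1.00884948e-03  3.02258413e+00] 0.051978953660850195
```

View pics/a1.png

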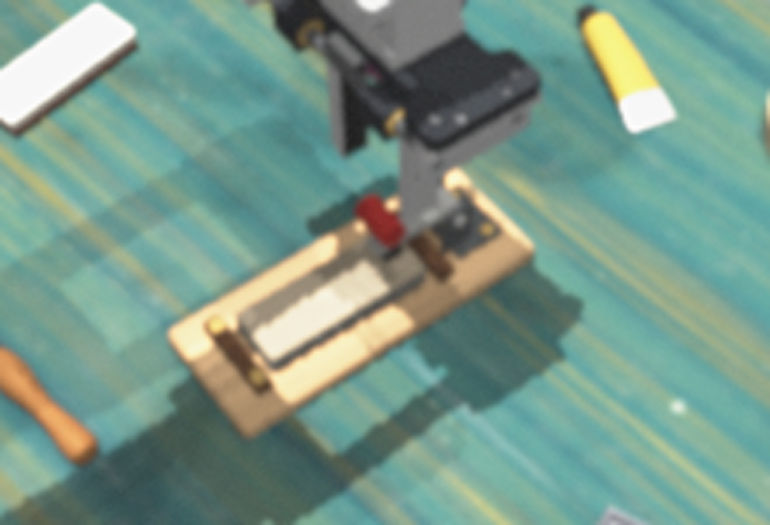

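The crop shows the gripper above the red knob (380,220), straddling it across y. Next I go down and pinch.

Emit:
apply_moves --moves '[[[0.03,0.05,0.4,0,0.45],[0.03,0.05,0.8,0,0.45],[0.03,0.05,1.12,0,0.45],[0.03,0.05,1.12,0,0.45],[0.03,0.05,1.12,0,0.7],[0.03,0.05,1.12,0,1],[0.03,0.05,1.12,0,1],[0.03,0.05,1.12,0,1],[0.03,0.05,1.12,0,1]]]'

```text
time: 2.58
tool_pos: [0.5653, 0.0211, 0.2498]
ee_rot: [-3.14, 0.002, 3.024]
wrist_force: [-0.9, -5.2, 4.6]
width: 0.0297
finger_force: 30.0
```

```bash
python3 -c "
from h import *
import math
o=telemetry.get_obs();p=o['tool_pos'];d=np.array(p[:2])-SEAT;print('holder xy',d@U,d@np.array([-U[1],U[0]]),p[2])
# tool x = -holder x ; circle rows
a0=math.atan2(21,-47)
for t in np.arange(0,1.61,.2):
    a=a0-t;print(round(t,1),round(-(51.5*math.cos(a)+47)/50,2),round(-(51.5*math.sin(a)-21)/50,2))
"
```

```text
holder xy 0.03700199832636288 0.001792141412070142 0.2497781738166146
0.0 0.0 -0.0
0.2 -0.1 -0.18
0.4 -0.24 -0.33
0.6 -0.4 -0.46
0.8 -0.59 -0.55
1.0 -0.79 -0.6
1.2 -0.99 -0.61
1.4 -1.19 -0.58
1.6 -1.39 -0.51
```

Emit:
apply_moves --moves '[[[-0.05,0.04,-0.09,0,1],[-0.1,0.04,-0.18,0,1],[-0.24,0.04,-0.33,0,1],[-0.4,0.04,-0.46,0,1],[-0.59,0.04,-0.55,0,1],[-0.79,0.04,-0.6,0,1],[-0.99,0.04,-0.61,0,1],[-1.19,0.04,-0.58,0,1],[-1.32,0.04,-0.54,0,1],[-1.32,0.04,-0.54,0,1]]]'

```text
time: 3.82
tool_pos: [0.6315, 0.014, 0.2764]
ee_rot: [-3.137, 0.002, 3.023]
wrist_force: [0.2, -7.6, 3.3]
width: 0.0277
finger_force: 30.0
```

Emit:
apply_moves --moves '[[[0,0,0,0,0.45],[0,0,0,0,0.4],[0,0,0,0,0.4],[0,0,-0.3,0,0.4],[0,0,-0.8,0,0.4],[0.8,0,-0.9,0,0.4],[1.5,0,-0.9,0,0.4],[2,0,-0.9,0,0.4],[2,0,-0.9,0,0.4]]]'

```text
time: 4.95
tool_pos: [0.5305, 0.0281, 0.3222]
ee_rot: [3.141, 0.002, 3.025]
wrist_force: [0.2, -0.5, 1.7]
width: 0.0564
finger_force: 0.0
```

```bash
python3 -c "
from h import *
hold(0,.30);hold(0,.217)
s=cam('scene');save(s,'a2.png',(200,180,420,330),3.5)"
```

```text
shift [ 0.034 -0.094  0.444  0.001]
shift [ 3.400e-02 -9.400e-02  2.104e+00  1.000e-03]
```

View pics/a2.png

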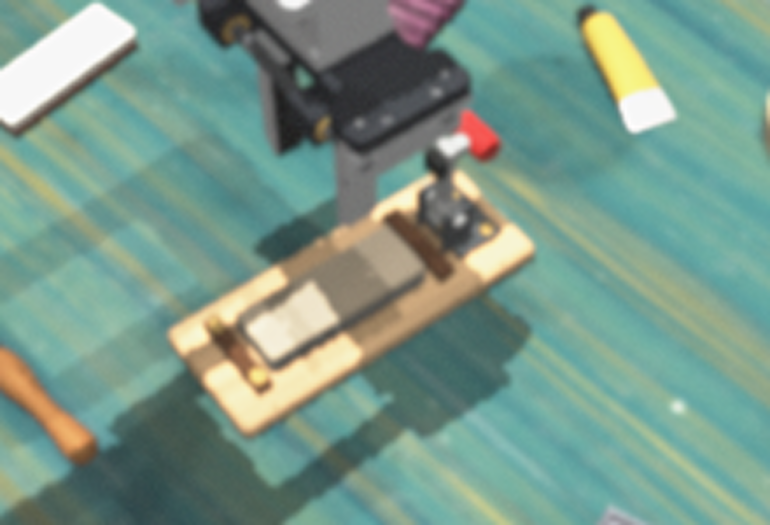

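The finger is open (knob at (480,135)). I descend on the used stone.

Emit:
apply_moves --moves '[[[0.03,-0.09,0.4,0,0.35],[0.03,-0.09,0.9,0,0.3],[0.03,-0.08,1.4,0,0.3],[0.03,-0.08,1.8,0,0.3],[0.03,-0.08,2.1,0,0.3],[0.03,-0.08,2.1,0,0.3],[0.03,-0.08,2.1,0,1],[0.03,-0.08,2.1,0,1],[0.03,-0.08,2.1,0,1],[0.03,-0.08,2.1,0,1]]]'

```text
time: 6.25
tool_pos: [0.5297, 0.0236, 0.2164]
ee_rot: [-3.141, 0.001, 3.024]
wrist_force: [0.1, -0.1, 2.3]
width: 0.0396
finger_force: 30.0
```

```bash
python3 -c "
from h import *
o=telemetry.get_obs();p=o['tool_pos'];d=np.array(p[:2])-SEAT;print('holder xy',d@U,d@np.array([-U[1],U[0]]),p[2])
to(.487,-.2597,.28,195.6);to(.487,-.2597,p[2]-.0095,195.6)"
```

```text
holder xy 0.0013906735241517602 0.0001843151845010189 0.21635632861941484
shift [ 0.185 -5.727 -1.273 -2.233]
shift [ 0.185 -5.727  0.19  -2.233]
```

Emit:
apply_moves --moves '[[[0,0,-0.3,0,1],[0,0,-0.8,0,1],[0,-0.3,-1.3,0,1],[0,-1,-1.5,-0.3,1],[0.05,-2,-1.5,-0.8,1],[0.1,-3,-1.5,-1.3,1],[0.15,-4,-1.5,-1.8,1],[0.18,-5,-1.5,-2.23,1],[0.18,-5.73,-1.4,-2.23,1],[0.18,-5.73,-1.3,-2.23,1]]]'

```text
time: 7.5
tool_pos: [0.4865, -0.2618, 0.2811]
ee_rot: [-3.141, 0.0, -2.874]
wrist_force: [1.4, 0.3, -1.6]
width: 0.0396
finger_force: 30.0
```

```bash
python3 -c "
from h import *
to(.487,-.2597,.208,195.6)
s=cam('scene');save(s,'a3.png',(240,220,520,450),2.8)"
```

```text
shift [-0.02   0.039  1.462 -0.025]
```

View pics/a3.png

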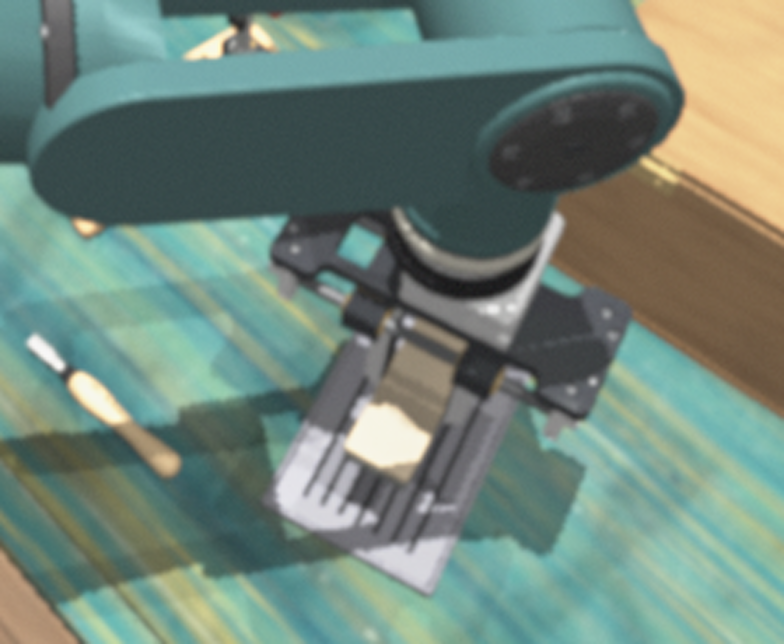

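The used stone hangs over the tray's middle at (405,420), aligned with it. I lower it gently.

Emit:
apply_moves --moves '[[[-0.02,0.04,0.5,0,1],[-0.02,0.04,0.9,0,1],[-0.02,0.04,1.2,0,1],[-0.02,0.04,1.35,0,1],[-0.02,0.04,1.43,0,1],[-0.02,0.04,1.47,0,1],[-0.02,0.04,1.48,0,1],[-0.02,0.04,1.48,0,1]]]'

```text
time: 8.55
tool_pos: [0.4876, -0.2576, 0.2071]
ee_rot: [-3.141, 0.001, -2.87]
wrist_force: [0.3, 0.6, -1.8]
width: 0.0394
finger_force: 30.0
```

Emit:
apply_moves --moves '[[[0,0,0.02,0,1],[0,0,0.025,0,1],[0,0,0.025,0,1]]]'

```text
time: 8.93
tool_pos: [0.4876, -0.2576, 0.2064]
ee_rot: [-3.141, 0.001, -2.87]
wrist_force: [-1.5, 0.5, 4.8]
width: 0.0399
finger_force: 30.0
```

Contact. I release and rise, keeping the opening modest because of the rim.

Emit:
apply_moves --moves '[[[0,0,0,0,0.5],[0,0,0,0,0.42],[0,0,0,0,0.42],[0,0,-0.4,0,0.42],[0,0,-1,0,0.42],[0,0,-1.8,0,0.42],[0,0,-2.4,0,0.42],[0,0,-2.4,0,0.42]]]'

```text
time: 9.93
tool_pos: [0.4881, -0.2578, 0.3282]
ee_rot: [-3.137, 0.004, -2.87]
wrist_force: [-0.5, -0.1, -0.3]
width: 0.0544
finger_force: 0.0
```

```bash
python3 -c "
from h import *
to(.5244,.2962,.325,185.2)"
```

```text
shift [-3.676 10.478  0.065  1.038]
```

Emit:
apply_moves --moves '[[[-0.3,0.9,-0.6,0.2,0.42],[-0.7,2,-0.7,0.5,0.35],[-1.1,3.1,-0.7,0.8,0.3],[-1.5,4.3,-0.7,1.04,0.3],[-1.9,5.4,-0.7,1.04,0.3],[-2.3,6.5,-0.7,1.04,0.3],[-2.7,7.6,-0.6,1.04,0.3],[-3.1,8.7,-0.3,1.04,0.3],[-3.5,9.8,0,1.04,0.3],[-3.68,10.48,0.1,1.04,0.3]]]'

```text
time: 11.18
tool_pos: [0.5231, 0.2991, 0.316]
ee_rot: [-3.14, -0.006, -3.049]
wrist_force: [1.1, 0.8, 0.1]
width: 0.066
finger_force: 0.0
```

```bash
python3 -c "
from h import *
to(.5244,.2962,.204,185.2)
s=cam('top');save(s,'a4.png',(150,190,490,350),2.3)"
```

```text
shift [-0.02  -0.061  2.239  0.01 ]
```

View pics/a4.png

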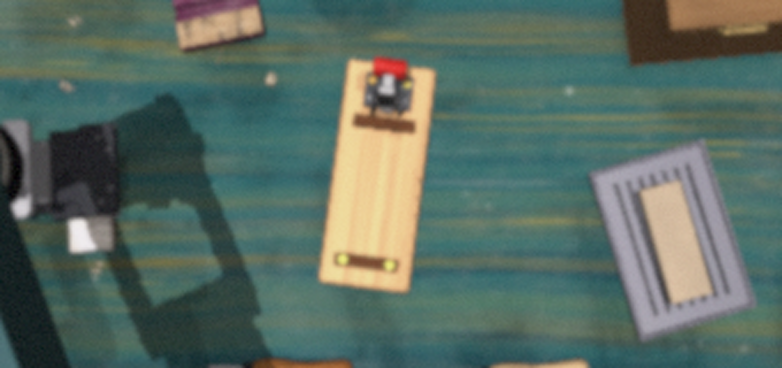

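The used stone lies flat inside the tray (675,240), the holder is empty and the finger is open. I grasp the fine stone and remeasure the cleats meanwhile.

Emit:
apply_moves --moves '[[[-0.02,-0.06,0.6,0,0.3],[-0.02,-0.06,1.2,0,0.3],[-0.02,-0.06,1.7,0,0.3],[-0.02,-0.06,2.1,0,0.3],[-0.02,-0.06,2.23,0,0.3],[-0.02,-0.06,2.23,0,0.6],[-0.02,-0.06,2.23,0,1],[-0.02,-0.06,2.23,0,1],[-0.02,-0.06,2.23,0,1]]]'

```text
time: 12.35
tool_pos: [0.5256, 0.2941, 0.2101]
ee_rot: [3.14, 0.002, -3.051]
wrist_force: [-0.3, 0.9, 1.2]
width: 0.0392
finger_force: 30.0
```

Run:
```python
from h import *
s=cam('top');I=s['image'].astype(int);R,G,B=I[...,0],I[...,1],I[...,2]
m=np.zeros((480,640),np.uint8);m[218:325,288:345]=((R>150)&(R>B+25))[218:325,288:345]
ys,xs=np.nonzero(m);
p=cv2.morphologyEx(m,cv2.MORPH_CLOSE,np.ones((15,15)))
W=w(s,np.argwhere(p)[:,::-1],.014)[:,:2];r=cv2.minAreaRect((W*1000).astype(np.float32));print(r)
# profile along holder x, mean R at lateral +-22..28mm
n=np.array([-U[1],U[0]])
xs=np.arange(-.09,.08,.002)
for z in(.022,):
  prof=[]
  for x in xs:
    P=[np.r_[SEAT+x*U+y*n,z] for y in np.r_[-.024:-.01:8j,.01:.024:8j]]
    q=pj(s,P).astype(np.float32);prof.append(cv2.remap(s['image'][...,0],q[:,0].copy(),q[:,1].copy(),1).mean())
  print([(int(round(x*1000)),int(v)) for x,v in zip(xs,prof) if abs(abs(x)-.064)<.012])
o=telemetry.get_obs();print(o['tool_pos'],o['ee_rot'])
```

```text
((545.9354248046875, 21.890480041503906), (85.67438507080078, 214.9832763671875), 83.39598846435547)
[(-76, 236), (-74, 226), (-72, 201), (-70, 180), (-68, 174), (-66, 174), (-64, 173), (-62, 174), (-60, 194), (-58, 221), (-56, 234), (-54, 237), (52, 238), (54, 236), (56, 230), (58, 208), (60, 166), (62, 130), (64, 119), (66, 117), (68, 121), (70, 136), (72, 162), (74, 182)]
[0.52556571 0.29413467 0.2100851 ] [ 3.14042546e+00  2.14110378e-03 -3.05116786e+00]
```

Emit:
apply_moves --moves '[[[0,0,0,0,0.42],[0,0,0,0,0.42],[-0.02,-0.02,0.11,0,0.42],[-0.02,-0.02,0.11,0,0.42],[-0.02,-0.02,0.11,0,0.7],[-0.02,-0.02,0.11,0,1],[-0.02,-0.02,0.11,0,1],[-0.02,-0.02,0.11,0,1]]]'

```text
time: 13.4
tool_pos: [0.5263, 0.293, 0.2035]
ee_rot: [3.141, 0.0, -3.051]
wrist_force: [0.2, 0.1, -0.4]
width: 0.04
finger_force: 30.0
```

Run:
```python
from h import *
o=telemetry.get_obs();print(o['tool_pos'],o['ee_rot'])
hold(0,.29)
```

```text
[0.52634186 0.29299076 0.20346906] [ 3.14136942e+00  1.47103822e-04 -3.05115617e+00]
shift [ 0.448 -5.369 -1.731  1.188]
```

Emit:
apply_moves --moves '[[[0,0,-0.4,0,1],[0,0,-1,0,1],[0,-0.3,-1.7,0.1,1],[0.1,-1.2,-1.9,0.4,1],[0.2,-2.2,-1.9,0.8,1],[0.25,-3.2,-1.9,1.19,1],[0.3,-4.2,-1.9,1.19,1],[0.38,-5,-1.9,1.19,1],[0.42,-5.37,-1.73,1.19,1],[0.42,-5.37,-1.73,1.19,1]]]'

```text
time: 14.65
tool_pos: [0.5293, 0.0231, 0.2885]
ee_rot: [3.141, -0.003, 3.022]
wrist_force: [0.4, -0.8, -1.8]
width: 0.0396
finger_force: 30.0
```

Run:
```python
from h import *
hold(.0016,.2190)
s=cam('top');save(s,'a5.png',(270,190,370,330),4)
```

```text
shift [-0.012  0.007  1.391 -0.013]
```

View pics/a5.png

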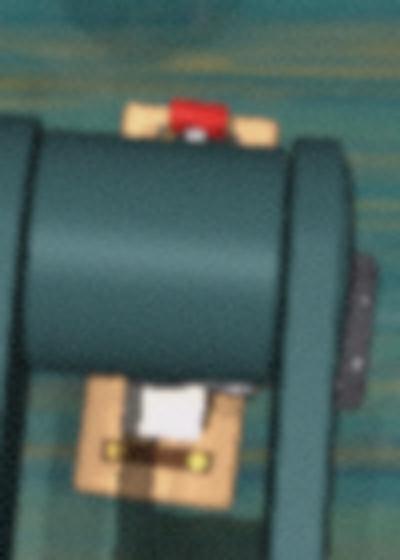

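The white stone's near end is at crop (170,440), i.e. about (312.5,300) in the image. I'll check that against the expected height.

Run:
```python
from h import *
s=cam('top');I=s['image'].astype(int)
n=np.array([-U[1],U[0]]);z=.017+.2885-.2035
o=telemetry.get_obs();print(o['tool_pos'])
xs=np.arange(-.066,-.036,.002)
for x in xs:
    q=pj(s,[np.r_[SEAT+x*U+y*n,z] for y in np.linspace(-.012,.012,10)]).astype(np.float32)
    c=cv2.remap(s['image'],q[:,0].copy(),q[:,1].copy(),1).reshape(-1,3).mean(0);print(round(x*1000),c.astype(int))
```

```text
[0.52958591 0.02456724 0.28941245]
-66 [85 55 36]
-64 [83 53 35]
-62 [92 62 42]
-60 [115  86  62]
-58 [143 116  93]
-56 [171 152 138]
-54 [197 188 182]
-52 [212 207 206]
-50 [216 212 212]
-48 [218 214 214]
-46 [220 216 216]
-44 [221 217 217]
-42 [223 219 218]
-40 [223 219 217]
-38 [221 216 214]
-36 [216 211 207]
```

Emit:
apply_moves --moves '[[[-0.03,0,0.4,-0.01,1],[-0.03,0,0.8,-0.01,1],[-0.03,0,1.1,-0.01,1],[-0.03,0,1.25,-0.01,1],[-0.03,0,1.32,-0.01,1],[-0.03,0,1.36,-0.01,1],[-0.03,0,1.39,-0.01,1],[-0.03,0,1.39,-0.01,1],[-0.03,0,1.39,-0.01,1]]]'

```text
time: 15.88
tool_pos: [0.5313, 0.0234, 0.2207]
ee_rot: [3.141, 0.001, 3.026]
wrist_force: [0.4, -0.5, -0.8]
width: 0.0397
finger_force: 30.0
```

Run:
```python
from h import *
hold(.0022,.2175)
```

```text
shift [ 0.015 -0.002  0.064  0.007]
```

Emit:
apply_moves --moves '[[[0.01,0,0.03,0,1],[0.01,0,0.05,0,1],[0.01,0,0.06,0,1],[0.01,0,0.06,0,1]]]'

```text
time: 16.38
tool_pos: [0.5307, 0.0235, 0.2174]
ee_rot: [3.142, -0.0, 3.026]
wrist_force: [0.1, 0.3, -1.4]
width: 0.0395
finger_force: 30.0
```

Emit:
apply_moves --moves '[[[0,0,0.015,0,1],[0,0,0.025,0,1],[0,0,0.025,0,1]]]'

```text
time: 16.75
tool_pos: [0.5307, 0.0235, 0.2174]
ee_rot: [3.142, 0.0, 3.026]
wrist_force: [-3.7, -0.3, 5.0]
width: 0.04
finger_force: 30.0
```

Emit:
apply_moves --moves '[[[0,0,0,0,0.5],[0,0,0,0,0.42],[0,0,0,0,0.42],[0,0,-0.4,0,0.42],[0,0,-1,0,0.42],[0,0,-1.6,0,0.42],[-0.6,0,-2.1,0,0.42],[-1.4,0,-2.2,0,0.42],[-2.05,0,-2.2,0,0.42],[-2.05,0,-2.2,0,0.42]]]'

```text
time: 18.0
tool_pos: [0.6338, 0.0113, 0.325]
ee_rot: [-3.142, -0.001, 3.026]
wrist_force: [0.1, -0.4, -0.7]
width: 0.0541
finger_force: 0.0
```

Run:
```python
from h import *
hold(.107,.270,.001)
s=cam('scene');save(s,'a6.png',(200,170,420,330),3.5)
```

```text
shift [-0.017  0.018  1.099  0.005]
```

View pics/a6.png

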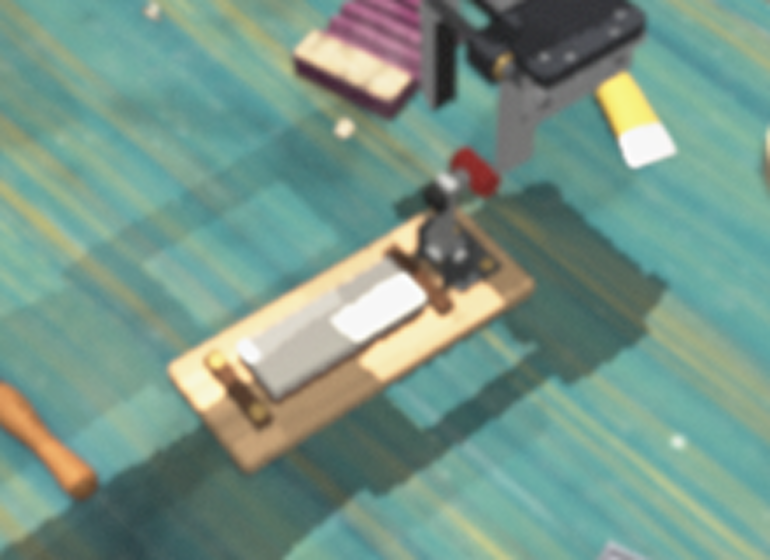

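The fine stone sits flat between the cleats (335,325), white side up, and the gripper is above the open knob (475,170). Next I pinch the knob.

Emit:
apply_moves --moves '[[[-0.02,0.02,0.4,0,0.44],[-0.02,0.02,0.8,0,0.44],[-0.02,0.02,1.1,0,0.44],[-0.02,0.02,1.1,0,0.44],[-0.02,0.02,1.1,0,0.7],[-0.02,0.02,1.1,0,1],[-0.02,0.02,1.1,0,1],[-0.02,0.02,1.1,0,1]]]'

```text
time: 19.05
tool_pos: [0.6339, 0.0126, 0.2723]
ee_rot: [3.141, 0.002, 3.026]
wrist_force: [1.0, -0.1, 3.1]
width: 0.0297
finger_force: 30.0
```

```bash
python3 -c "
from h import *
import math
a0=math.atan2(21,-47)-1.6
for t in np.arange(1.6,-.01,-.2):
    a=a0+1.6-t;print(round(t,1),round(-(51.5*math.cos(a)-22)/50,2),round(-(51.5*math.sin(a)-46)/50,2))
"
```

```text
1.6 -0.01 -0.01
1.4 0.19 -0.08
1.2 0.39 -0.11
1.0 0.59 -0.1
0.8 0.79 -0.05
0.6 0.98 0.04
0.4 1.14 0.17
0.2 1.28 0.32
0.0 1.38 0.5
```

Emit:
apply_moves --moves '[[[0.1,0,-0.05,0,1],[0.2,0,-0.09,0,1],[0.4,0,-0.11,0,1],[0.6,0,-0.1,0,1],[0.8,0,-0.05,0,1],[0.98,0,0.04,0,1],[1.14,0,0.17,0,1],[1.28,0,0.32,0,1],[1.35,0,0.44,0,1],[1.36,0,0.46,0,1]]]'

```text
time: 20.3
tool_pos: [0.5647, 0.0207, 0.249]
ee_rot: [3.141, -0.003, 3.026]
wrist_force: [-5.3, 0.8, 6.2]
width: 0.0295
finger_force: 30.0
```

Emit:
apply_moves --moves '[[[0,0,0,0,1],[0,0,0,0,0.5],[0,0,0,0,0.44],[0,0,0,0,0.44],[0,0,-0.4,0,0.44],[0,0,-1,0,0.44],[0,0,-2,0,0.44],[0,2,-2.5,0,0.44],[0,3.2,-2.5,0,0.44],[0,4.4,-2.5,0,0.44]]]'

```text
time: 21.55
tool_pos: [0.5877, 0.2059, 0.3729]
ee_rot: [3.141, 0.002, 3.025]
wrist_force: [0.4, -0.7, -0.4]
width: 0.0527
finger_force: 0.0
```

Emit:
apply_moves --moves '[[[0,1,-0.2,0,0.2],[0,2,-0.4,0,0.2],[0,2.5,-0.5,0,0.2],[0,2.5,-0.5,0,0.2]]]'

```text
time: 22.05
tool_pos: [0.6017, 0.3304, 0.3965]
ee_rot: [-3.142, 0.0, 3.029]
wrist_force: [0.2, -0.0, -1.2]
width: 0.0751
finger_force: 0.0
```

Run:
```python
from h import *
s=cam('scene');t=cam('top')
f=lambda im,a,b,c,d,k:cv2.resize(np.ascontiguousarray(im['image'][b:d,a:c,::-1]),None,fx=k,fy=k,interpolation=cv2.INTER_CUBIC)
A=f(s,230,200,370,320,3.2);B=f(t,280,205,350,325,3.2);o=np.zeros((384,680,3),np.uint8);o[:A.shape[0],:A.shape[1]]=A;o[:B.shape[0],450:450+B.shape[1]]=B;cv2.imwrite('pics/a7.png',o)
```

```text
(no output)
```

View pics/a7.png

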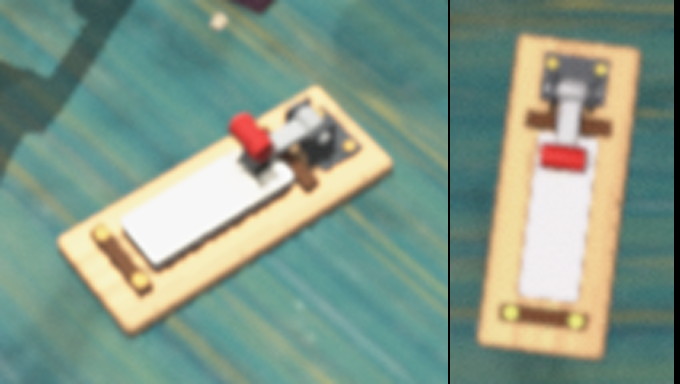

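The fine stone is seated between the cleats and clamped under the finger, with the knob down at (250,135). The arm is clear, so I hand in.

```bash
python3 -c "
from h import *
print(ticket.close_job())"
```

```text
the job is handed in; nothing more can be done
None
```

The stone is changed and the job handed in at about 22 s: the used stone lies flat in the drip tray, and the fine stone sits white side up between the cleats, clamped by the finger.

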